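# Release the ratchet pawl and lower the hold-down arm

## Robot

A 6-joint arm with a two-finger parallel gripper is mounted at the origin on a cart in front of the work surface, level with it; the furniture and walls round the work are solid. World frame = base frame: x ahead of the robot, y to its left, z up, the work surface at z = 0. Lengths are in mm, angles in rad, forces in N, time in s.
With the tool pointing down it reaches from about 275 to 750 mm from the base axis. Payload 10.2 kg.
Tool frame: the origin (TCP) lies at the very end of the fingers, on their centre line; the grasp point (between the pads) lies 19 mm behind it; z points along the fingers, y is the line along which they close (so a half turn about z gives the same grasp; the last joint's range is limited). The gripper opens to 85 mm and grips with 20 to 120 N. Pads are 22 mm wide; open, the fingers measure 114 mm over their backs; the gripper's body (76 mm by 85 mm) begins 54 mm behind the grasp point. The pads swing forward as they close: fully open they stand 13 mm farther back than shut.
Start: joints at [-1.346, 0.313, 1.498, -0, 1.331, -0.223], TCP at [227.305, -473.248, 231.294] pointing down, gripper open.
Joint ranges: [-2.94, 2.94], [-0.97, 2.17], [0.19, 2.56], [-1.23, 4.37], [0.02, 3.11], [-2.88, 2.88]. Speed limits (rad/s): [2.39, 2.39, 3.01, 3.14, 3.14, 3.14].

## Interface

Orientations are given as a unit quaternion [w, x, y, z].
In Python, from rig import ctrl, optics gives the robot as it stands. The module is installed in compiled form; this text tells all that it offers.
- The arm moves only by the shell command python3 -m handwheel 'ROWS' [FORCE]. ROWS is JSON, a list that holds one entry, the list of rows, each a list of 5 numbers: the gripper command: -1 is fully open, 1 is shut, values between are in proportion, then the shift along the world's x, y, z in units of 50 mm (1.0 is 50 mm), then the turn about the world's z in units of 8 degrees (1.0 is 8 degrees). In form: [[[gripper, tx, ty, tz, twist], ...]]. A call has 1 to 10 rows; each row shifts and turns the commanded pose from where the row before left it; what a row does not reach is not made up. A row lasts 1/10 s, in which the tool goes at most 50 mm and 8.59 degrees, less where a joint would pass 70% of its speed; a pose out of reach is approached as far as the arm can. A call is refused whole if a number of a shift passes 1 or a number of a turn 1, either way. A call with a gripper value outside its range is refused whole. The fingers move at their own pace and stop on an object; FORCE is the grip in N (left out, the last holds). Time passes only in rows, so rows that do not move let the fingers close. It gives the time, the measured TCP pose, the force, the opening and the grip force at its end, in the units of the state.
- ctrl.sense(): the state, without advancing time (a new reading comes with each control period).
- optics.capture(name): name is "side" or "top" or "wrist"; returns a dict with "img" (384x512x3 uint8, blue, green, red), "K" (3x3 intrinsics, pixels), "dist_coeffs" ([k1, k2, p1, p2, k3] as OpenCV has them; the pictures are not rectified), "R" (3x3) and "t" (3): a world point X has camera coordinates R X + t. Camera axes: x right, y down, z forward; pixel columns grow to the right and rows downward; lengths in mm; the calibration is good to about 2 mm. A picture is of the moment at which its call begins. There is no depth.
- ctrl.finish_job(): hands the job in; it is judged then, once.
The state is a dict: "time_s": time; "joints": joint angles; "dq": joint speeds; "tau": joint torques, N m; "eef_pos": TCP position; "ee_rot": TCP orientation; "force": force on the tool from outside, world axes, zero at the start; "wrist_torque": the same for the moment, N m; "grip_width": opening from 0.0 (shut) to 1.0 (fully open); "grip_force": force on a finger pad.
Only numpy, scipy, OpenCV 4.12 (cv2) and the standard library are available. Lean on these libraries where they do the work, as an engineer would, in place of code of your own. Each camera call takes 0.05 s, during which the arm holds its last target. There are 200 camera calls.

## Task

On the ratchet hold-down stand, press down the thumb tab at the back of the pawl so that its hook swings clear of the teeth, without forcing the arm against it. Then push the raised arm down by its T-shaped grip, past the teeth, until its rubber foot rests on the brown coupon, and leave it there. Do it all with the fingertips: nothing is picked up, the coupon stays where it lies and the things around the stand are left alone.

Things in the scene. Friction and masses are not known exactly. Their poses are not given: they have to be found in the camera images.
- stand: Fixed ratchet hold-down stand: grey base 230 x 80 x 12 mm (x -125 to +105 mm), upright aluminium cheeks up to 107 mm high and 19 mm either side of y = 0. Origin on the table below the arm's pivot, z up; its -x points along the arm to the grip, +x to the pawl's tab. The pivots' axes run along y: the arm's 60 mm above the origin, the pawl's at x = +58 mm, 98 mm up.
- hold_arm (a joint): Arm angle, rad; grows as the arm goes down. 0: points 50 degrees above level toward the stand's -x; 0.873: level, foot on the coupon (end stop 0.95). Starts at 0.05 to 0.25; with the pawl engaged it goes down only to 0.28, where a tooth catches. Stiff with friction: stays where it is left, needs about 4 to 8 N downward at the grip.
- grip (a point): Centre of the black T grip at the arm's end: round bar 18 mm in diameter, 56 mm long, lying level along the stand's y. Moves on an arc of 150 mm radius about the arm's pivot, in the stand's x-z plane, from about 150-170 mm above the table at the start to 60 mm when level. Pushed from above; lies beyond the end of the base.
- foot (a point): Centre of the underside of the round rubber foot (24 mm in diameter) that hangs from the arm 85 mm from the pivot, 36 mm below the arm's middle line.
- pawl (a joint): Ratchet pawl angle, rad; 0 engaged (hook down between the teeth on top of the ratchet wheel), 0.45 end stop; grows as the tab is pressed down. The hook is clear of the teeth from about 0.15; press it well down. No spring: friction holds it where it is left, about 3 N at the tab moves it.
- tab (a point): Middle of the upper face of the pawl's thumb tab, a ribbed steel pad 28 mm (along the stand's x) x 34 mm (across), 37 mm beyond the pawl's pivot at the stand's +x end; about 108 mm above the table when engaged, about 92 mm when pressed fully down.
- coupon: Brown test coupon, 35 x 50 x 12 mm, lying loose on the base plate under the foot, long side across the arm. Origin at the centre of its underside; its top is 24 mm above the table.
- red_case: Bystander: small red moulded case, 90 x 55 x 42 mm, loose on the table beside the stand. Origin at the centre of its underside.
- hex_key: Bystander: dark hexagon key, 34 x 78 x 8 mm, lying on the table beside the stand. Origin at the centre of its underside.
- collar: Bystander: bronze collar, 26 mm in diameter and 10 mm high, on the table beside the stand. Origin at the centre of its underside.
Not all that is in view belongs to the job. There is more than one size of the coupon; the job needs the smallest.

How it is judged (in metres and radians):
On the way, in this order (a step that is already met when the one before it is completed fails the run):
1. the pawl is pressed free while the arm is still up (value of joint pawl above 0.2 rad and value of joint hold_arm below 0.4 rad), for 0.2 s.
2. the arm is pushed down onto the coupon (value of joint hold_arm above 0.835 rad and contact force between the fingers and hold_arm above 0.5 N), for 0.1 s.
At the end, for the whole second after the job is handed in: The arm is down and at rest with its foot on the coupon (within about 3 mm; joint hold_arm between 0.835 and 0.91), the pawl is still free (above 0.15), and the coupon lies flat on the base under the foot, less than 10 mm from where it lay (value of joint hold_arm between 0.835 and 0.91 rad and velocity of joint hold_arm below 0.05 rad/s and value of joint pawl above 0.15 rad and horizontal distance between foot and coupon below 0.016 m and z of coupon in the frame of stand between 0.009 and 0.015 m and distance of coupon from where it was at the start of the episode below 0.01 m and linear speed of coupon below 0.01 m/s); the robot touches nothing.
It fails at once if the arm is forced past the engaged pawl (value of joint hold_arm above 0.36 rad and value of joint pawl below 0.08 rad).
It fails at once if the arm is pushed hard against the engaged pawl (contact force between the fingers and hold_arm above 40 N and value of joint hold_arm above 0.26 rad and value of joint pawl below 0.08 rad).
It fails at once if the coupon is lifted or pushed away (z of coupon in the frame of stand above 0.022 m or distance of coupon from where it was at the start of the episode above 0.02 m).
It fails at once if a thing beside the stand is moved or lifted (distance of any of red_case, hex_key, collar from where it was at the start of the episode above 0.02 m).
It also fails if it takes over 46 s, if anything falls off the work surface, if the arm or the gripper's body presses on something with over 40 N, if the wrist force passes 120 N, or if a joint passes its speed limit or range.

## Working session

There is one attempt and no reset: what is moved stays moved. The work goes in short steps, Python scripts to look and compute and a shell command to move; the robot and the scene stay as the last step left them, time stands still between calls to the robot, and variables do not carry over. Pictures are saved under pics/ and viewed, at most 10 in all, crops included, and the job is handed in when it is done.

```bash
mkdir -p pics
python3 - <<'E'
from rig import ctrl, optics
import cv2, pickle
d={}
for n in("side","top"):
    c=optics.capture(n); d[n]=c
    cv2.imwrite(f"pics/{n}0.png",c["img"])
    print(n,c["K"],c["dist_coeffs"],c["R"],c["t"])
pickle.dump(d,open("d0.pkl","wb"))
s=ctrl.sense();print(s)
E
```

```text
side [[393.58364498   0.         256.74727868]
 [  0.         393.58364498 190.56742695]
 [  0.           0.           1.        ]] [0.01467322 0.         0.         0.         0.        ] [[ 0.96114194 -0.27541419  0.01879332]
 [-0.13119694 -0.51562826 -0.84670825]
 [ 0.24288583  0.81134119 -0.53172545]] [-423.36801853  305.41742569  572.6268145 ]
top [[457.51310678   0.         260.78850059]
 [  0.         457.51310678 189.02583942]
 [  0.           0.           1.        ]] [-0.00941128  0.          0.          0.          0.        ] [[ 1.10204806e-04 -9.99956423e-01  9.33492201e-03]
 [-9.89564175e-01 -1.45414494e-03 -1.44085494e-01]
 [ 1.44092789e-01 -9.22162548e-03 -9.89521212e-01]] [244.835842   507.85908764 967.99864909]
{'time_s': 0.1, 'joints': array([-1.34639565e+00,  3.13401680e-01,  1.49835166e+00, -1.53121724e-05,
        1.33099502e+00, -2.23353166e-01]), 'dq': array([ 7.54379710e-04, -1.10745516e-03, -2.18032214e-03, -1.76079944e-05,
       -8.61355369e-04, -1.16027054e-03]), 'tau': array([ 2.85364949e-03, -4.12903547e+01, -2.60142571e+01, -9.21524497e-05,
        3.06717106e-03,  1.93028740e-05]), 'eef_pos': array([ 227.2506903 , -473.01718078,  230.79195254]), 'ee_rot': array([-5.77851132e-04,  9.75043491e-01,  2.22013190e-01, -7.73860976e-06]), 'force': array([ 0.09399961, -0.07198802,  0.26627798]), 'wrist_torque': array([-0.00125901,  0.00386222, -0.0012939 ]), 'grip_force': 0.0, 'grip_width': 0.9992054806805062}
```

View pics/side0.png

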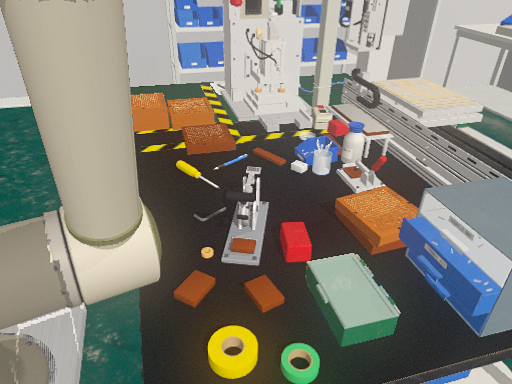

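View pics/top0.png

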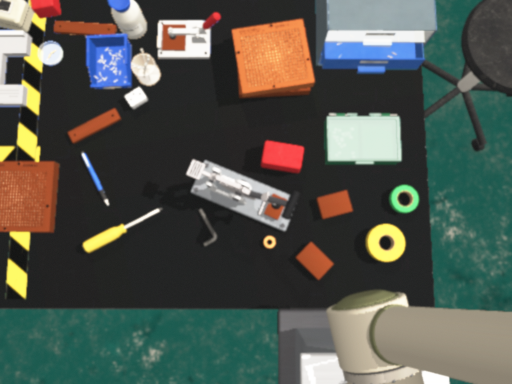

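The side view shows the stand at about (245,215), with the coupon at (243,245) and the tab near (253,171). In the top view the stand runs from the tab (194,168) to the black grip (291,205). The red case, hex key and collar lie close by. I'll enlarge both.

Run:
```python
import cv2, pickle, numpy as np
d=pickle.load(open("d0.pkl","rb"))
a=cv2.resize(d["top"]["img"][145:245,175:310],None,fx=5.9,fy=5.9,interpolation=cv2.INTER_CUBIC)
b=cv2.resize(d["side"]["img"][155:275,190:320],None,fx=5,fy=5,interpolation=cv2.INTER_CUBIC)
cv2.imwrite("pics/tc.png",a);cv2.imwrite("pics/sc.png",b)
```

```text
(no output)
```

View pics/tc.png

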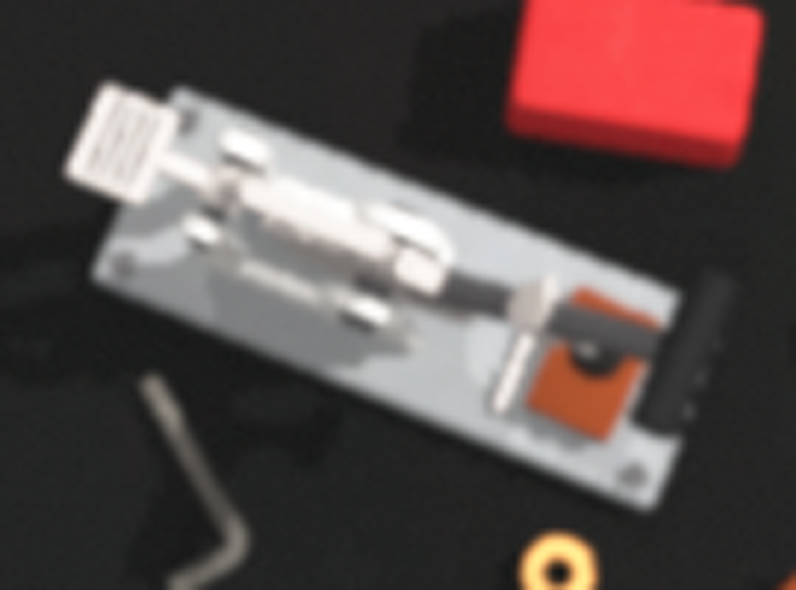

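View pics/sc.png

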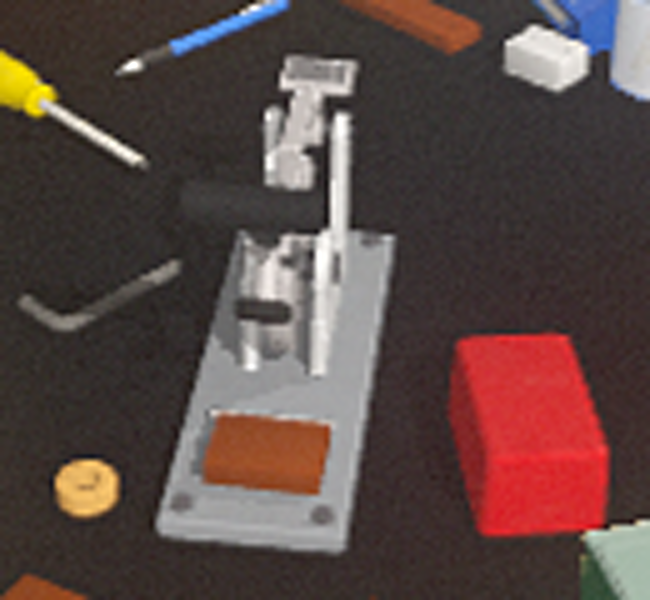

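The top crop shows the plate corners at crop pixels (175,88), (97,277), (655,508) and (683,292). The tab centre is at about (122,143) and the grip at about (688,353). The side crop shows the grip centre at about (252,204) and the tab at about (318,75).

```bash
cat > h.py <<'E'
import cv2, pickle, numpy as np
def ray(c,p):
    u=cv2.undistortPoints(np.array([[p]],float),c["K"],np.array(c["dist_coeffs"],float))[0,0]
    R=np.array(c["R"]);t=np.array(c["t"]); v=R.T@np.array([u[0],u[1],1]); return -R.T@t, v/np.linalg.norm(v)
def onz(c,p,z):
    o,v=ray(c,p); return o+v*(z-o[2])/v[2]
def tri(c1,p1,c2,p2):
    o1,v1=ray(c1,p1);o2,v2=ray(c2,p2)
    s=np.linalg.lstsq(np.stack([v1,-v2],1),o2-o1,rcond=None)[0]
    a=o1+s[0]*v1;b=o2+s[1]*v2; return (a+b)/2,np.linalg.norm(a-b)
E
python3 - <<'E'
from h import *
np.set_printoptions(precision=1,suppress=True)
d=pickle.load(open("d0.pkl","rb"));T,S=d["top"],d["side"]
t=lambda x,y:(x/5.9+175-.4,y/5.9+145-.4); s=lambda x,y:(x/5+190-.4,y/5+155-.4)
C=[onz(T,t(*p),12) for p in((175,88),(97,277),(655,508),(683,292))]
C2=[onz(S,s(*p),12) for p in((395,236),(243,232),(160,533),(345,548))]
print(*C);print(*C2)
for C in(C,C2):
    tb=(C[0]+C[1])/2;gb=(C[2]+C[3])/2;L=tb-gb;ex=L/np.linalg.norm(L);print("len",np.linalg.norm(L),np.linalg.norm(C[0]-C[1]))
    o=(tb+gb)/2+ex*10;print("org",o,"yaw",np.degrees(np.arctan2(ex[1],ex[0])))
    print("tab",o+ex*95,"grip level",o-ex*150,"ex",ex)
print("tab tri",tri(T,t(122,143),S,s(318,75)),onz(T,t(122,143),108))
g=tri(T,t(688,353),S,s(252,204));print("grip tri",g,[onz(T,t(688,353),z) for z in(150,170)])
for n,p in dict(case=(515,130),case2=(735,165)).items():print(n,onz(T,t(*p),0 if 1 else 0))
print("collar",onz(T,t(560,570),10),"hex",onz(T,t(150,380),4),onz(T,t(240,540),4))
E
```

```text
[578.5 373.1  12. ] [505.2 401.3  12. ] [417.8 189.9  12. ] [499.7 178.7  12. ]
[577.8 369.9  12. ] [503.4 392.8  12. ] [416.9 182.8  12. ] [488.5 154.5  12. ]
len 219.24975736633297 78.57078279482728
org [504.1 295.   12. ] yaw 67.73802666102866
tab [540.1 382.9  12. ] grip level [447.2 156.2  12. ] ex [0.4 0.9 0. ]
len 230.13524265358808 77.80378740609262
org [500.5 284.2  12. ] yaw 67.54090332597539
tab [536.8 372.   12. ] grip level [443.2 145.6  12. ] ex [0.4 0.9 0. ]
tab tri (array([538.7, 380.2, 105.9]), np.float64(0.6390948060884292)) [538.6 379.9 108. ]
grip tri (array([458.8, 188.7, 164. ]), np.float64(1.2971557204766058)) [array([461. , 187.5, 150. ]), array([458.8, 189. , 170. ])]
case [564.6 242.4   0. ]
case2 [551.  157.1   0. ]
collar [394.7 225.7  10. ] hex [466.7 381.5   4. ] [406.1 346.4   4. ]
```

Both views agree: the stand origin is at about (502,291) with yaw 67.6°, the tab at (538.5,380,107) and the grip at (459,189,162). I'll shut the gripper and go over to the tab.

```bash
python3 -m handwheel '[[[1,0.31,0.85,0,0],[1,0.31,0.85,0,0],[1,0.31,0.85,0,0],[1,0.31,0.85,0,0],[1,0.31,0.85,0,0],[1,0.31,0.85,0,0],[1,0.31,0.85,0,0],[1,0.31,0.85,0,0],[1,0.31,0.85,0,0],[1,0.31,0.85,0,0]]]' 20
```

```text
time_s: 1.1
eef_pos: [382.4, -46.4, 231.3]
ee_rot: [0.0, 0.975, 0.222, 0.0]
force: [0.9, 0.1, 0.1]
grip_width: 0.002
grip_force: 0.0
```

```bash
python3 -m handwheel '[[[1,0.31,0.85,0,0],[1,0.31,0.85,0,0],[1,0.31,0.85,0,0],[1,0.31,0.85,0,0],[1,0.31,0.85,0,0],[1,0.31,0.85,0,0],[1,0.31,0.85,0,0],[1,0.31,0.85,0,0],[1,0.31,0.85,0,0],[1,0,0,0,0]]]'
```

```text
time_s: 2.1
eef_pos: [521.9, 338.1, 229.2]
ee_rot: [-0.0, 0.975, 0.224, -0.001]
force: [-0.3, 0.0, 0.1]
grip_width: 0.002
grip_force: 0.0
```

```bash
python3 -m handwheel '[[[1,0.18,0.45,0,0],[1,0.18,0.45,0,0],[1,0,0,-0.5,0],[1,0,0,-0.7,0],[1,0,0,-0.7,0],[1,0,0,0,0],[1,0,0,0,0]]]'
python3 - <<'E'
from h import *
from rig import optics
d={n:optics.capture(n) for n in("side","top")}
a=cv2.resize(d["side"]["img"][105:225,205:295],None,fx=4.4,fy=5,interpolation=cv2.INTER_CUBIC)
b=cv2.resize(d["top"]["img"][110:230,150:240],None,fx=4.4,fy=5,interpolation=cv2.INTER_CUBIC)
cv2.imwrite("pics/t1.png",np.hstack([a,b]))
E
```

```text
time_s: 2.8
eef_pos: [540.0, 379.0, 137.2]
ee_rot: [-0.0, 0.975, 0.222, 0.0]
force: [-0.1, -0.6, 0.5]
grip_width: -0.004
grip_force: 0.0
```

View pics/t1.png

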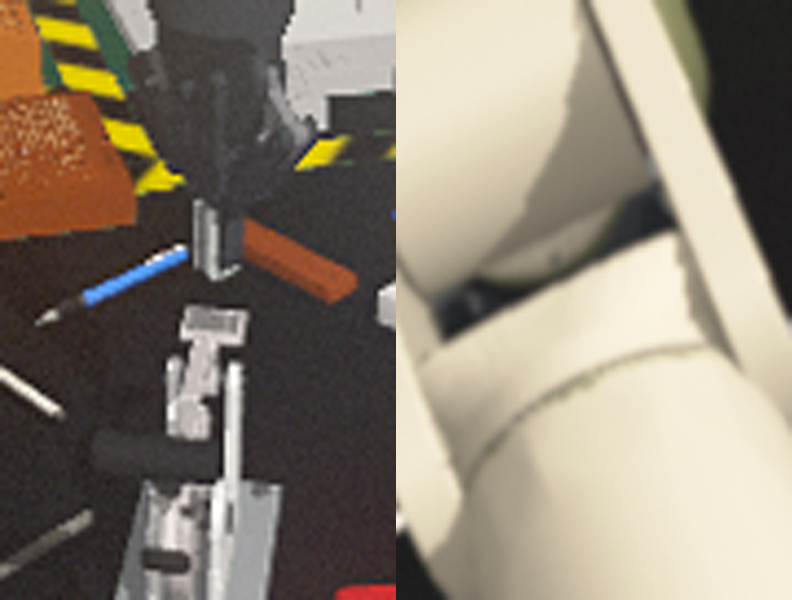

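The shut fingertips at crop pixel (217,275) stand directly above the tab at (213,322). I'll press down.

```bash
python3 -m handwheel '[[[1,0,0.08,-0.3,0],[1,0,0,-0.2,0],[1,0,0,-0.1,0],[1,0,0,-0.1,0],[1,0,0,0,0]]]'; python3 -m handwheel '[[[1,0,0,-0.06,0],[1,0,0,-0.05,0],[1,0,0,0,0]]]'
```

```text
time_s: 3.4
eef_pos: [539.8, 383.6, 101.1]
ee_rot: [-0.0, 0.975, 0.222, 0.0]
force: [-0.3, 1.9, 1.7]
grip_width: 0.002
grip_force: 0.9
time_s: 3.7
eef_pos: [539.8, 383.3, 95.5]
ee_rot: [-0.0, 0.975, 0.222, 0.0]
force: [1.3, 3.4, 1.5]
grip_width: 0.001
grip_force: 1.7
```

```bash
python3 -m handwheel '[[[1,0,0,-0.05,0],[1,0,0,-0.03,0],[1,0,0,0,0],[1,0,0,0,0]]]'
```

```text
time_s: 4.1
eef_pos: [540.1, 383.4, 93.8]
ee_rot: [-0.0, 0.975, 0.222, 0.001]
force: [-4.2, 1.4, 15.1]
grip_width: -0.002
grip_force: 6.7
```

Force rose to 15 N at z = 94, so the pawl is at its stop. I'll lift and go over the grip.

```bash
python3 -m handwheel '[[[1,0,0,0.7,0],[1,0,0,0.8,0],[1,0,0,0.8,0],[1,-0.27,-0.65,0,0],[1,-0.27,-0.65,0,0],[1,-0.27,-0.65,0,0],[1,-0.27,-0.65,0,0],[1,-0.27,-0.65,0,0],[1,-0.27,-0.65,0,0],[1,0,0,0,0]]]'
python3 - <<'E'
from h import *
from rig import optics
d={n:optics.capture(n) for n in("side","wrist")}
a=cv2.resize(d["side"]["img"][125:245,205:295],None,fx=4.4,fy=5,interpolation=cv2.INTER_CUBIC)
b=cv2.resize(d["wrist"]["img"],(400,300))
b=np.vstack([b,np.zeros((300,400,3),np.uint8)])
cv2.imwrite("pics/t2.png",np.hstack([a,b]))
E
```

```text
time_s: 5.1
eef_pos: [457.4, 185.2, 206.4]
ee_rot: [0.001, 0.975, 0.221, -0.001]
force: [-0.1, -0.1, 0.2]
grip_width: 0.002
grip_force: 0.0
```

View pics/t2.png

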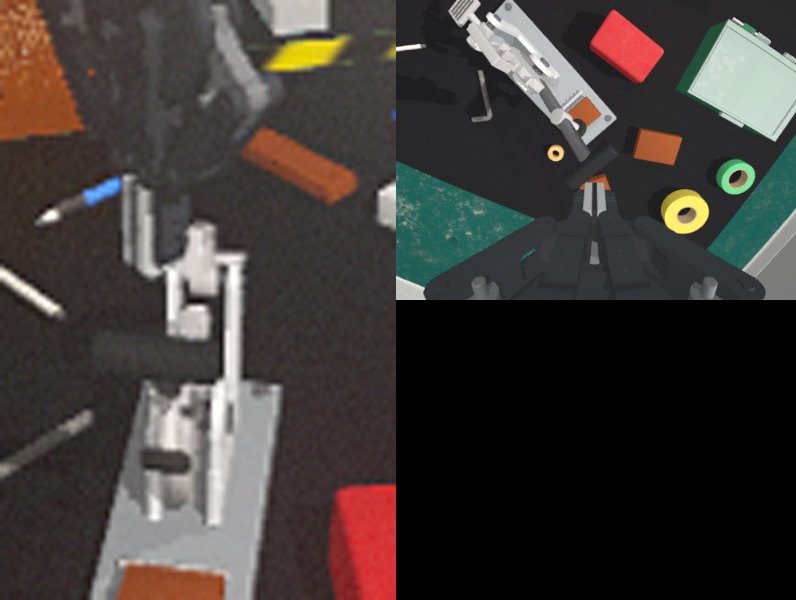

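The tips, at about crop pixel (155,272), stand directly above the grip bar at (157,355). The tab no longer shows above the cheeks. I'll start down along the arc.

```bash
python3 -m handwheel '[[[1,0,0,-0.35,0],[1,0,0,-0.3,0],[1,-0.04,-0.08,-0.17,0],[1,-0.03,-0.09,-0.17,0],[1,0,0,0,0]]]'; python3 -m handwheel '[[[1,-0.03,-0.09,-0.1,0],[1,-0.03,-0.09,-0.1,0],[1,-0.01,-0.02,-0.1,0],[1,0,0,0,0]]]'
```

```text
time_s: 5.7
eef_pos: [455.2, 179.2, 156.9]
ee_rot: [0.001, 0.975, 0.222, -0.001]
force: [0.3, -0.4, 0.1]
grip_width: -0.0
grip_force: 0.0
time_s: 6.1
eef_pos: [451.6, 168.9, 141.6]
ee_rot: [0.001, 0.975, 0.222, -0.001]
force: [0.2, -0.4, 0.6]
grip_width: 0.004
grip_force: 0.1
```

Run:
```python
from h import *
from rig import optics
d={n:optics.capture(n) for n in("side","wrist")}
a=cv2.resize(d["side"]["img"][125:245,205:295],None,fx=4.4,fy=5,interpolation=cv2.INTER_CUBIC)
b=cv2.resize(d["wrist"]["img"][0:288,128:512],(400,300))
b=np.vstack([b,np.zeros((300,400,3),np.uint8)])
cv2.imwrite("pics/t3.png",np.hstack([a,b]))
```

```text
(no output)
```

View pics/t3.png

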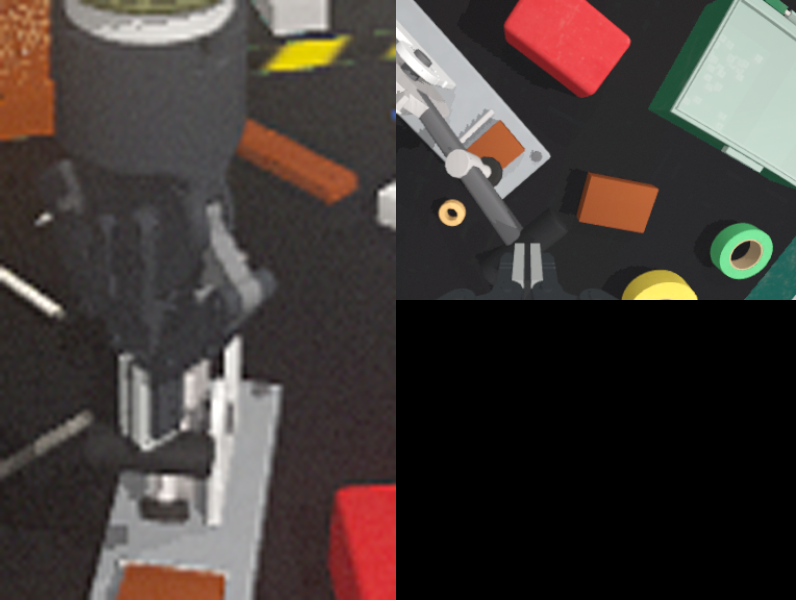

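The bar has followed the fingertips to crop pixel (155,452), past the tooth catch. I'll continue along the arc.

```bash
python3 -m handwheel '[[[1,-0.03,-0.07,-0.18,0],[1,-0.03,-0.07,-0.18,0],[1,-0.02,-0.05,-0.18,0],[1,-0.02,-0.05,-0.18,0],[1,-0.01,-0.03,-0.18,0],[1,-0.01,-0.03,-0.18,0],[1,0,0,0,0]]]'; python3 -m handwheel '[[[1,0,-0.02,-0.1,0],[1,0,0,-0.08,0],[1,0,0,-0.06,0],[1,0,0,0,0]]]'
```

```text
time_s: 6.9
eef_pos: [445.4, 154.4, 87.3]
ee_rot: [-0.0, 0.975, 0.222, -0.001]
force: [0.3, -0.3, 0.4]
grip_width: 0.004
grip_force: 0.0
time_s: 7.3
eef_pos: [445.8, 153.8, 75.9]
ee_rot: [-0.0, 0.975, 0.222, -0.0]
force: [0.5, -0.4, 0.2]
grip_width: -0.004
grip_force: 0.0
```

```bash
python3 -m handwheel '[[[1,0,0,-0.05,0],[1,0,0,-0.04,0],[1,0,0,0,0]]]'; python3 -m handwheel '[[[1,0,0,-0.03,0],[1,0,0,-0.03,0],[1,0,0,0,0],[1,0,0,0,0]]]'
```

```text
time_s: 7.6
eef_pos: [445.9, 153.7, 71.6]
ee_rot: [-0.0, 0.975, 0.222, 0.0]
force: [-0.3, 0.9, 1.0]
grip_width: -0.003
grip_force: 0.2
time_s: 8.0
eef_pos: [445.9, 153.7, 68.9]
ee_rot: [0.0, 0.975, 0.222, 0.0]
force: [-2.4, -3.1, 5.8]
grip_width: -0.001
grip_force: 2.9
```

```bash
python3 -m handwheel '[[[1,0,0,-0.03,0],[1,0,0,-0.02,0],[1,0,0,0,0],[1,0,0,0,0]]]'
```

```text
time_s: 8.4
eef_pos: [446.1, 153.7, 68.4]
ee_rot: [0.0, 0.975, 0.222, 0.0]
force: [-11.4, -5.1, 32.2]
grip_width: -0.003
grip_force: 16.1
```

The arm is firmly seated: z has stopped at 68.4 with 32 N. I'll lift off and check.

```bash
python3 -m handwheel '[[[1,0,0,0.1,0],[1,0,0,0.5,0],[1,0,0,1,0],[1,-0.2,-0.8,0.6,0],[1,-0.2,-0.9,0,0],[1,-0.2,-0.9,0,0],[1,-0.2,-0.9,0,0],[1,0,-0.9,0,0],[1,0,-0.9,0,0],[1,0,0,0,0]]]'
python3 - <<'E'
from h import *
from rig import optics
d={n:optics.capture(n) for n in("side","top")}
a=cv2.resize(d["side"]["img"][155:275,205:295],None,fx=4.4,fy=5,interpolation=cv2.INTER_CUBIC)
b=cv2.resize(d["top"]["img"][140:240,180:310],(400,308),interpolation=cv2.INTER_CUBIC)
b=np.vstack([b,np.zeros((292,400,3),np.uint8)])
cv2.imwrite("pics/t4.png",np.hstack([a,b]))
E
```

```text
time_s: 9.4
eef_pos: [406.1, -114.5, 175.5]
ee_rot: [0.0, 0.976, 0.219, 0.0]
force: [-0.0, 0.2, 0.3]
grip_width: 0.004
grip_force: 0.0
```

View pics/t4.png

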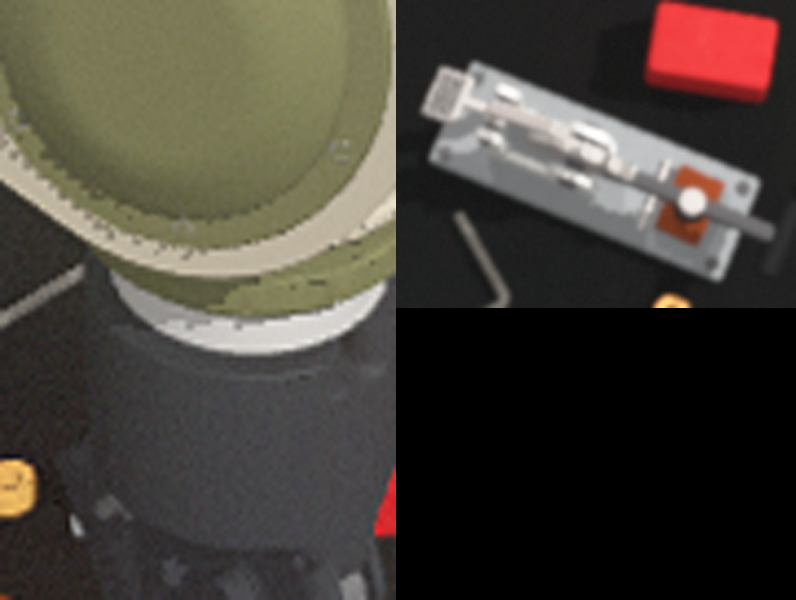

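In the top view the arm lies level with its foot over the coupon (crop pixel 690,203). The tab is down, the things around the stand are where they were, and the gripper is clear. I'll hand the job in.

```bash
python3 -c "
from rig import ctrl
print(ctrl.finish_job())"
```

```text
the job is handed in; nothing more can be done
None
```

The pawl was pressed to its stop, the arm was pushed down until its foot seated on the coupon (32 N peak at the wrist), the fingers were lifted clear, and the job was handed in at about 9.5 s; the hand-in call returned no verdict.

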